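Move three vessels on one station in a dry-cool-weigh round

TASK

Move the weighing round on by one step: the beaker now on the balance goes onto the hotplate, the conical flask now on the hotplate goes onto the cork mat to cool, and the lidded crucible now on the cork mat goes onto the balance pan. Each place has room for only one vessel, so the empty grey tray is free for parking one of them on the way and must be empty again at the end. Keep the vessels upright, set each one down gently (no dropping) in the middle of its place, and do not push the vial tray, the tube rack or the pen pot out of place.

Things in the scene. Friction and masses are not known exactly. Their poses are not given: they have to be found in the camera images.
- beaker: Open clear-glass laboratory beaker with a printed white scale, a plain cylinder 50 mm in outside diameter and 70 mm tall, wall 2.5 mm, about 60 g. Starts on the balance pan. Origin: centre of its underside; z up its axis.
- flask: Clear-glass conical (Erlenmeyer) flask, 105 mm tall: base 64 mm in diameter (a straight 6 mm foot), cone narrowing to 34 mm at 68 mm height, then a straight cylindrical neck 34 mm in outside diameter from 68 to 105 mm height; about 90 g. Starts on the hotplate. Origin: centre of its underside; z up its axis.
- crucible: Squat white porcelain crucible, lid fixed on. Body 42 mm in diameter at the foot, widening to 48 mm at 40 mm height; lid 51 mm in diameter from 40 to 46 mm height; knob 14 mm in diameter, 58 mm tall overall; about 90 g. Can be gripped on its body from above. Starts on the cork mat. Origin: centre of its underside; z up its axis.
- balance: Compact white top-loading balance, fixed: box 150 mm wide (y), 215 mm deep (x), 42 mm high, with a rigid round flat steel pan 120 mm in diameter, its top 55 mm above the bench; display and two keys in front. Origin: on the bench, exactly under the pan's centre; own -x points to the display, the box reaching from 142 mm in front of the origin to 73 mm behind it; z up.
- hotplate: Compact grey hotplate (cold to the gripper), fixed: box 150 mm wide (y), 215 mm deep (x), 66 mm high, with a round flat aluminium plate 135 mm in diameter, its top 88 mm above the bench; two white knobs on the front. Origin: on the bench, exactly under the plate's centre; own -x points to the knobs, the box reaching from 142 mm in front of the origin (knobs 160) to 73 mm behind; z up.
- cork_mat: Round brown cork mat 140 mm in diameter and 10 mm thick, fixed flat on the bench. Origin: centre of its underside, on the bench; z up. Its top is 10 mm above the bench.
- tray: Empty shallow grey plastic tray, fixed to the bench: 160 x 160 mm outside, rim 12 mm high and 4 mm thick, flat inner floor 152 x 152 mm lying 4 mm above the bench. Free for parking a vessel. Origin: centre of its underside, on the bench; z up.
- vial_tray: Bystander: loose grey tray 110 x 158 mm and 45 mm high with a cardboard grid and black-capped amber vials (their tops 49 mm high), about 0.9 kg, beyond the work. Origin: centre of its underside.
- tube_rack: Bystander: loose black tube rack 75 x 180 mm, with white-capped tubes 76 mm high, about 0.5 kg, beyond the work. Origin: centre of its underside.
- pen_pot: Bystander: loose white round pot 76 mm in diameter and 85 mm high holding pens that reach 155 mm, about 0.3 kg, beyond the work. Origin: centre of its underside.

How it is judged:
At the end, for the whole second after the job is handed in: The beaker stands on the hotplate, the flask on the cork mat and the crucible on the balance pan, each upright (within 0.1 rad), resting on that surface (within 5 mm of its height), its axis within 15 mm of the middle of its place, released and at rest; so the tray is empty (horizontal distance between beaker and hotplate below 0.015 m and z of beaker in the frame of hotplate between 0.083 and 0.093 m and horizontal distance between flask and cork_mat below 0.015 m and z of flask in the frame of cork_mat between 0.005 and 0.015 m and horizontal distance between crucible and balance below 0.015 m and z of crucible in the frame of balance between 0.05 and 0.06 m and angle between each of beaker, flask, crucible's own z axis and vertical below 0.1 rad and linear speed of each of beaker, flask, crucible below 0.02 m/s); the robot touches nothing.
It fails at once if a vessel is tipped by more than 0.5 rad (angle between any of beaker, flask, crucible's own z axis and vertical above 0.5 rad).
It fails at once if a vessel is dropped (moves at more than 0.5 m/s, as after a fall of about 13 mm, with the fingers off it) ((linear speed of beaker above 0.5 m/s and contact force between beaker and the fingers below 0.05 N) or (linear speed of flask above 0.5 m/s and contact force between flask and the fingers below 0.05 N) or (linear speed of crucible above 0.5 m/s and contact force between crucible and the fingers below 0.05 N)).
It fails at once if the vial tray, the tube rack or the pen pot is pushed more than 15 mm out of place (distance of any of vial_tray, tube_rack, pen_pot from where it was at the start of the episode above 0.015 m).
It also fails if it takes over 112 s, if anything falls off the work surface, if the arm or the gripper's body presses on something with over 40 N, if the wrist force passes 120 N, or if a joint passes its speed limit or range.

ROBOT

A 6-joint arm with a two-finger parallel gripper is mounted at the origin on the work surface. World frame = base frame: x ahead of the robot, y to its left, z up, the work surface at z = 0. Lengths are in m, angles in rad, forces in N, time in s.
With the tool pointing down it reaches from about 0.25 to 0.8 m from the base axis. Payload 8.5 kg.
Tool frame: the origin (TCP) lies on the centre line of the jaws, within the pads' length; the fingertips stand 14 mm ahead of it and the grasp point (between the pads) lies 5 mm behind it; x points along the fingers, y is the direction in which the jaws open and shut, and the axes are right-handed (so a half turn about x gives the same grasp; the last joint's range is limited). The gripper opens to 85 mm and grips with 20 to 120 N. Pads are 22 mm wide; open, the fingers measure 114 mm over their backs; the gripper's body (76 mm by 85 mm) begins 54 mm behind the grasp point. The pads swing forward as they close: fully open they stand 13 mm farther back than shut.
Start: joints at [1.238, 0.238, -0.013, 1.319, 0, 1.571], TCP at [0.171, 0.496, 0.245] pointing down, gripper open.
Joint ranges: [-2.66, 2.66], [-1.03, 1.9], [-1.14, 1.46], [-1.82, 2.27], [-1.45, 1.34], [-3.14, 3.14]. Speed limits (rad/s): [2.22, 2.22, 2.79, 3.14, 3.14, 3.14].

INTERFACE

Orientations are given as a rotation vector (axis times angle).
In Python, from plant import r, grab_frame, camera_model, find_in, cut_out gives the robot as it stands. The module is installed in compiled form; this text tells all that it offers.
- The arm moves only by the shell command python3 -m creep 'ROWS' [FORCE]. ROWS is JSON, one flat list of numbers, 5 for each row, row after row: the finger opening in m, from 0 to 0.0854, then the shift along the tool's x, y, z in m, then the turn about the tool's x in rad. In form: [hand, tx, ty, tz, spin, hand, tx, ty, tz, spin, ...]. A call has 1 to 10 rows; each row is the pose to reach, as a shift and turn from the pose commanded when the call began, along the tool's axes at that moment; what a row does not reach only later rows make up. A row lasts 1/8 s, in which the tool goes at most 62.5 mm and 10.7 degrees, less where a joint would pass 70% of its speed; a pose out of reach is approached as far as the arm can. A call with a gripper value outside its range is refused whole. The fingers move at their own pace and stop on an object; FORCE is the grip in N (left out, the last holds). Time passes only in rows, so rows that repeat a pose let the fingers close. It gives the time, the measured TCP pose, the force and the opening at its end, in the units of the state.
- r.observe(): the state, without advancing time (a new reading comes with each control period).
- grab_frame(name): name is "scene" or "top" or "wrist"; returns the picture (384x512x3 uint8, red, green, blue); there is no depth.
- camera_model(name): a dict with "fovy" (degrees; the focal length in pixels is half the picture's height over the tangent of half this angle, whatever the lens; pixels are square), "cx", "cy" (the principal point, pixels), "rvec" (rotation vector, rad) and "tvec" (3), from world to camera coordinates, as OpenCV has them. Camera axes: x right, y down, z forward; pixel columns grow to the right and rows downward; lengths in m; the calibration is good to about 2 mm. A picture is of the moment at which its call begins: read the wrist's pose just before it. camera_model takes no time and is no camera call; for the wrist camera it gives the pose at the moment of the call.
- r.close_job(): hands the job in, once; it reports no verdict.
Trained networks look in the newest picture that a camera, given by its name, has taken for a name from the list of things; names that differ only in an ending like _2 or _b are one class to them, and where a whole thing is asked for, a point or a joint stands for the part that bears it (a point fixed in the world has none). Each returns a list of dicts, best first, with "p" (0 to 1); they miss things now and then, are a little off and sometimes report something else, mostly with a low value. They report only what shows in the picture. A call takes as long as a camera call.
- find_in(camera, thing): "xy" ([column, row] in pixels, amid what is visible of it).
- cut_out(camera, thing): "mask" (384x512 bool, what is visible of it) and "xy" ([column, row] in pixels, amid what is visible of it).
The state is a dict: "clock": time; "qpos": joint angles; "dq": joint speeds; "joint_efforts": joint torques, N m; "position": TCP position; "tool_rot": TCP orientation; "force": force on the tool from outside, world axes, zero at the start; "wrist_torque": the same for the moment, N m; "finger_gap": finger opening in m.
Only numpy, scipy, OpenCV 4.12 (cv2) and the standard library are available. Lean on these libraries where they do the work, as an engineer would, in place of code of your own. Each camera call takes 0.05 s, during which the arm holds its last target.

## Working session

There is one attempt and no reset: what is moved stays moved. The work goes in short steps, Python scripts to look and compute and a shell command to move; the robot and the scene stay as the last step left them, time stands still between calls to the robot, and variables do not carry over. Pictures are saved under pics/ and viewed, and the job is handed in when it is done.

```bash
mkdir -p pics
python3 - <<'E'
from plant import r, grab_frame, camera_model
import cv2
s=r.observe()
for k in s: print(k,s[k])
for n in ("scene","top","wrist"):
    im=grab_frame(n); cv2.imwrite(f"pics/{n}0.png",im[:,:,::-1]); print(n,camera_model(n))
E
```

```text
clock 0.0
qpos [ 1.23798428e+00  2.38776095e-01 -1.42367851e-02  1.31919127e+00
  1.57236185e-05  1.57081552e+00]
dq [-6.94311501e-05 -2.15191140e-03  1.30487865e-03 -6.32918284e-04
 -2.68513294e-03  1.25518958e-03]
joint_efforts [-9.19647900e-04 -5.38776219e+01  3.46435583e+01  1.84923084e-02
 -1.80341285e-04  1.49620689e-06]
position [0.17138897 0.495831   0.24468686]
tool_rot [ 0.2601032   1.55521881 -0.2622883 ]
force [-0.1304402  -0.04295542 -0.00151854]
wrist_torque [-0.01949602 -0.03954365 -0.02677374]
finger_gap 0.08519829309481994
scene {'fovy': 57.0391000195503, 'cx': 252.68146153275023, 'cy': 190.2554898894549, 'rvec': array([ 1.73991663,  1.67280317, -0.75560182]), 'tvec': array([-0.02047048, -0.28675991,  1.47151288])}
top {'fovy': 57.2446198139754, 'cx': 259.86855649395415, 'cy': 192.1209921576415, 'rvec': array([ 2.16597207, -2.17103848,  0.12702511]), 'tvec': array([0.01224262, 0.59478679, 0.83026574])}
wrist {'fovy': 70.29005870021143, 'cx': 253.0945400529857, 'cy': 192.38340778324098, 'rvec': array([-2.34217865, -1.66897112, -0.2617401 ]), 'tvec': array([-0.52564217, -0.04029023,  0.37979516])}
```

View pics/scene0.png

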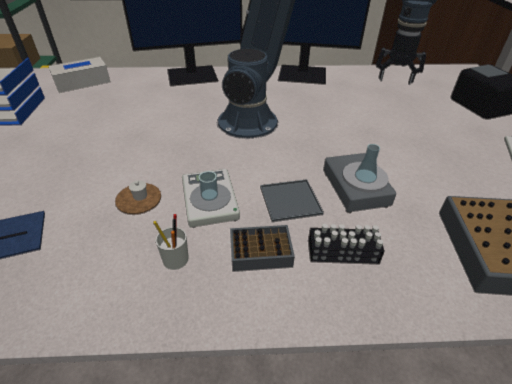

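View pics/top0.png

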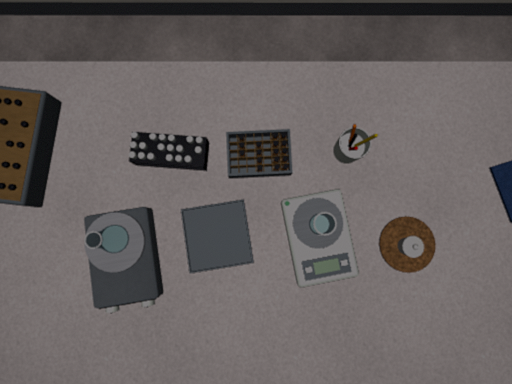

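View pics/wrist0.png

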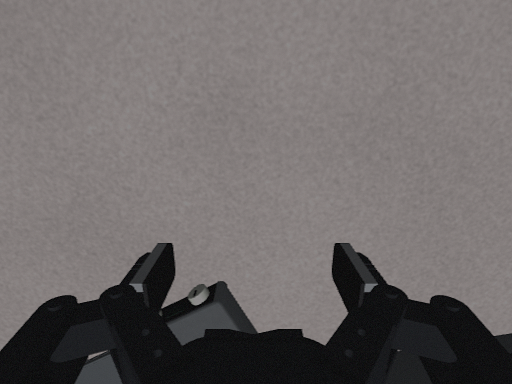

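```bash
cat > h.py <<'E'
import numpy as np, cv2
from scipy.optimize import minimize
from plant import r, grab_frame, camera_model, find_in, cut_out
def proj(cm,P):
    f=192/np.tan(np.radians(cm['fovy'])/2)
    K=np.array([[f,0,cm['cx']],[0,f,cm['cy']],[0,0,1.]])
    return cv2.projectPoints(np.asarray(P,float).reshape(-1,1,3),cm['rvec'],cm['tvec'],K,None)[0].reshape(-1,2)
t=np.linspace(0,2*np.pi,48,endpoint=False)
def ring(rad,z): return np.c_[rad*np.cos(t),rad*np.sin(t),0*t+z]
def box(x0,x1,y0,y1,z0,z1): return np.array([[x,y,z] for x in(x0,x1) for y in(y0,y1) for z in(z0,z1)],float)
G={'beaker':[[ring(.025,0),ring(.025,.07)]],
'flask':[[ring(.032,0),ring(.032,.006)],[ring(.032,.006),ring(.017,.068)],[ring(.017,.068),ring(.017,.105)]],
'crucible':[[ring(.021,0),ring(.024,.04)],[ring(.0255,.04),ring(.0255,.046)],[ring(.007,.046),ring(.007,.058)]],
'balance':[[box(-.142,.073,-.075,.075,0,.042)],[ring(.06,.043),ring(.06,.055)]],
'hotplate':[[box(-.142,.073,-.075,.075,0,.066)],[ring(.0675,.066),ring(.0675,.088)]],
'cork_mat':[[ring(.07,0),ring(.07,.01)]],
'tray':[[box(-.08,.08,-.08,.08,0,.012)]]}
S=8
def sil(cm,name,x,y,z,yaw):
    c,s=np.cos(yaw),np.sin(yaw);R=np.array([[c,-s,0],[s,c,0],[0,0,1]])
    m=np.zeros((384,512),np.uint8)
    for part in G[name]:
        q=proj(cm,np.vstack(part)@R.T+[x,y,z])
        h=cv2.convexHull(q.astype(np.float32)).reshape(-1,2)
        cv2.fillConvexPoly(m,np.round(h*16).astype(np.int32),1,cv2.LINE_8,4)
    return m>0
def masks(name,cams):
    o={}
    for c in cams:
        d=cut_out(c,name)
        if d: o[c]=d[0]
    return o
def backproj(cm,uv,z):
    f=192/np.tan(np.radians(cm['fovy'])/2)
    R=cv2.Rodrigues(cm['rvec'])[0]; C=-R.T@cm['tvec']
    d=R.T@np.array([(uv[0]-cm['cx'])/f,(uv[1]-cm['cy'])/f,1]); return C+d*(z-C[2])/d[2]
def fit(name,obs,x0,z=0.,yaw=False,ign={}):
    cms={c:camera_model(c) for c in obs}
    def cost(p,w=None):
        tot=0
        for c,d in obs.items():
            if w and c!=w: continue
            a=sil(cms[c],name,p[0],p[1],z,p[2] if yaw else 0); b=d['mask']
            k=np.ones_like(a) if c not in ign else ~ign[c]
            tot+=((a^b)&k).sum()/max((b&k).sum(),1)
        return tot
    n=3 if yaw else 2
    best=None
    for y0 in ([-.3,-.1,.1,.3] if yaw else [0]):
        p=np.r_[x0[:2],y0][:n]
        for sc in(.02,.005):
            sim=np.vstack([p]+[p+np.eye(n)[i]*(sc if i<2 else .1) for i in range(n)])
            q=minimize(cost,p,method='Nelder-Mead',options=dict(initial_simplex=sim,xatol=1e-4,fatol=1e-4)); p=q.x
        if best is None or q.fun<best.fun: best=q
    return best.x,[round(float(cost(best.x,c)),3) for c in obs]
E
cat > m.py <<'E'
from h import *
import pickle
cams=('top','scene')
for c in cams: grab_frame(c)
O={n:masks(n,cams) for n in G}
pickle.dump(O,open('O.pkl','wb'))
for n in O: print(n,{c:(round(float(d['p']),2),np.round(d['xy'],1),d['mask'].sum()) for c,d in O[n].items()})
on={'beaker':'balance','flask':'hotplate','crucible':'cork_mat'}
H={'beaker':.055,'flask':.088,'crucible':.01}
ct=camera_model('top')
def ig(skip):
    g={}
    for c in cams:
        m=np.zeros((384,512),bool)
        for v in on:
            if v!=skip and c in O[v]: m|=O[v][c]['mask']
        g[c]=cv2.dilate(m.astype(np.uint8),np.ones((5,5)))>0
    return g
for n in ('balance','hotplate','cork_mat','tray'):
    x0=backproj(ct,O[n]['top']['xy'],.03)
    for cs in (cams,('top',),('scene',)):
        o={c:O[n][c] for c in cs if c in O[n]}
        if o: print(n,cs,*fit(n,o,x0,0,n!='cork_mat',ig('')))
for n in on:
    x0=backproj(ct,O[n]['top']['xy'],H[n]+.03)
    for cs in (cams,('top',),('scene',)):
        o={c:O[n][c] for c in cs if c in O[n]}
        if o: print(n,cs,*fit(n,o,x0,H[n]))
E
python3 m.py; python3 -c "
from h import *
print(proj(camera_model('top'),[.17,.496,.2]))"
```

```text
beaker {'top': (0.61, array([322.9, 228.3]), np.int64(521)), 'scene': (0.71, array([207.9, 184.3]), np.int64(489))}
flask {'top': (0.85, array([108.9, 238.5]), np.int64(949)), 'scene': (0.68, array([366.7, 166.2]), np.int64(565))}
crucible {'top': (0.93, array([411. , 244.9]), np.int64(427)), 'scene': (0.64, array([136.8, 189.5]), np.int64(259))}
balance {'top': (0.87, array([317.9, 243.7]), np.int64(5137)), 'scene': (0.82, array([212.7, 201.6]), np.int64(2121))}
hotplate {'top': (0.59, array([127.3, 266.9]), np.int64(5835)), 'scene': (0.8, array([353.3, 184.2]), np.int64(2516))}
cork_mat {'top': (0.88, array([400.9, 236.4]), np.int64(2163)), 'scene': (0.78, array([135.2, 201. ]), np.int64(903))}
tray {'top': (0.74, array([218.1, 236.2]), np.int64(4106)), 'scene': (0.62, array([290. , 200.7]), np.int64(1912))}
balance ('top', 'scene') [ 0.51719609 -0.12700065  0.19071927] [0.061, 0.154]
balance ('top',) [ 0.5177315  -0.12465196  0.19790049] [0.055]
balance ('scene',) [ 0.50845052 -0.12996194  0.19108115] [0.13]
hotplate ('top', 'scene') [0.47249413 0.34065284 0.11433225] [0.108, 0.15
[... 313 characters left out ...]
'scene') [0.48984644 0.11921639 0.15460566] [0.059, 0.071]
tray ('top',) [0.48960065 0.11927166 0.16441318] [0.057]
tray ('scene',) [0.48981736 0.116619   0.16068857] [0.065]
beaker ('top', 'scene') [ 0.51597593 -0.12993027] [0.083, 0.076]
beaker ('top',) [ 0.51561204 -0.12717167] [0.052]
beaker ('scene',) [ 0.51871519 -0.12979511] [0.07]
flask ('top', 'scene') [0.48329811 0.33993138] [0.04, 0.202]
flask ('top',) [0.48303263 0.34040392] [0.032]
flask ('scene',) [0.47901486 0.33851417] [0.182]
crucible ('top', 'scene') [ 0.46304091 -0.35026505] [0.171, 0.286]
crucible ('top',) [ 0.46485316 -0.34707316] [0.157]
crucible ('scene',) [ 0.4636266  -0.34994432] [0.278]
[[ -2.91632229 412.51813662]]
```

Run:
```python
from h import *
im0=cv2.imread('pics/top0.png'); cm=camera_model('top')
P={'balance':(.517,-.126,0,.195),'hotplate':(.473,.342,0,.14),'cork_mat':(.466,-.355,0,0),'tray':(.4897,.119,0,.16),'beaker':(.516,-.129,.055,0),'flask':(.4832,.340,.088,0),'crucible':(.4635,-.3495,.01,0)}
im=cv2.resize(im0,None,fx=4,fy=4,interpolation=cv2.INTER_CUBIC)
im=cv2.convertScaleAbs(im,alpha=1.8)
for n,(x,y,z,w) in P.items():
    c,s=np.cos(w),np.sin(w);R=np.array([[c,-s,0],[s,c,0],[0,0,1]])
    for part in G[n]:
        for q in part:
            if len(q)==48:
                cv2.polylines(im,[np.round((proj(cm,q@R.T+[x,y,z])+.5)*4).astype(int)],True,(0,255,0),1)
            else:
                h=cv2.convexHull(proj(cm,q@R.T+[x,y,z]).astype(np.float32)).reshape(-1,2)
                cv2.polylines(im,[np.round((h+.5)*4).astype(int)],True,(0,0,255),1)
cv2.imwrite('pics/ovA.png',im[740:1260,300:1060]);cv2.imwrite('pics/ovB.png',im[740:1240,1080:1780])
```

```text
(no output)
```

View pics/ovA.png

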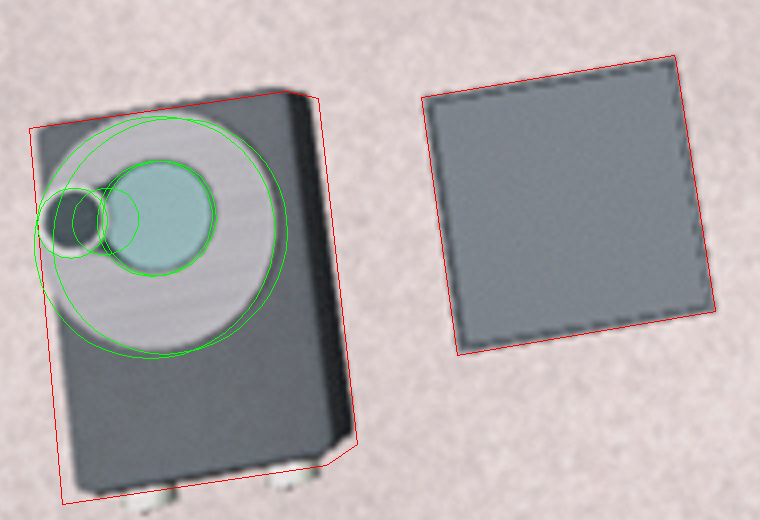

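View pics/ovB.png

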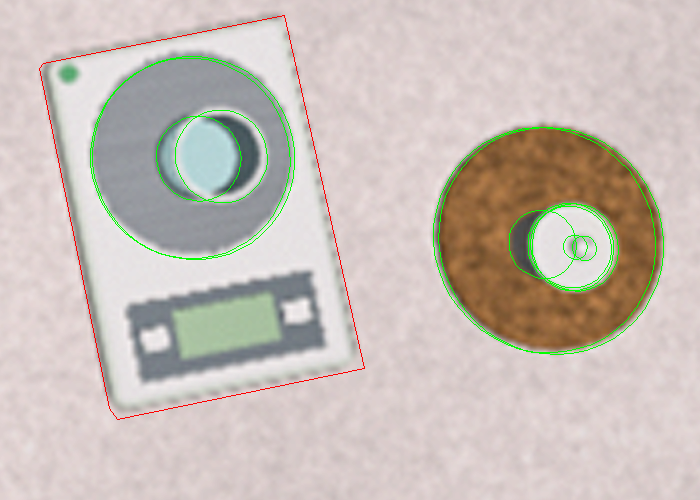

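```bash
cat > go.py <<'E'
import sys
from h import *
s=r.observe(); R=cv2.Rodrigues(np.array(s['tool_rot']))[0]; p=np.array(s['position'])
print('t',round(s['clock'],2),'pos',np.round(p,4),'gap',round(s['finger_gap'],4),'q',np.round(s['qpos'],2),'F',np.round(s['force'],1))
print('toolx',np.round(R[:,0],3),'jaw yaw',round(float(np.arctan2(R[1,1],R[0,1])),3))
a=np.array(sys.argv[1:],float).reshape(-1,3)
for w in a: print(w,'shift',np.round((R.T@(w-p))*1000,1))
E
python3 go.py .516 -.129 .25 .516 -.129 .095
```

```text
t 0.95 pos [0.1715 0.4961 0.2453] gap 0.0857 q [ 1.24  0.24 -0.01  1.32  0.    1.57] F [ 1.6  0.5 -0.3]
toolx [-0. -0. -1.] jaw yaw 1.238
[ 0.516 -0.129  0.25 ] shift [  -4.7 -478.3  529.8]
[ 0.516 -0.129  0.095] shift [ 150.3 -478.3  529.8]
```

```bash
python3 -m creep '[0.085,-0.005,-0.478,0.530,1.238, 0.085,-0.005,-0.478,0.530,1.238, 0.085,-0.005,-0.478,0.530,1.238, 0.085,-0.005,-0.478,0.530,1.238, 0.085,-0.005,-0.478,0.530,1.238, 0.085,-0.005,-0.478,0.530,1.238, 0.085,-0.005,-0.478,0.530,1.238, 0.085,-0.005,-0.478,0.530,1.238, 0.085,-0.005,-0.478,0.530,1.238, 0.085,-0.005,-0.478,0.530,1.238]' 40; python3 go.py .516 -.129 .25 .516 -.129 .095
```

```text
clock: 2.2
position: [0.4742, -0.0532, 0.25]
tool_rot: [1.21, 1.208, -1.209]
force: [0.7, 1.1, 0.5]
finger_gap: 0.0854
t 2.2 pos [ 0.4742 -0.0532  0.25  ] gap 0.0854 q [-0.11  0.15 -0.11  1.31  0.    1.46] F [0.7 1.1 0.5]
toolx [ 0.001  0.    -1.   ] jaw yaw -0.0
[ 0.516 -0.129  0.25 ] shift [ 0.  41.9 75.8]
[ 0.516 -0.129  0.095] shift [155.   41.7  75.8]
```

```bash
python3 -m creep '[0.085,0,0.042,0.076,0, 0.085,0,0.042,0.076,0, 0.085,0,0.042,0.076,0,0.085,0,0.042,0.076,0]'; python3 go.py .516 -.129 .095
python3 - <<'E'
from h import *
cv2.imwrite('pics/w1.png',grab_frame('wrist')[:,:,::-1]);cv2.imwrite('pics/t1.png',grab_frame('top')[:,:,::-1])
E
```

```text
clock: 2.7
position: [0.5148, -0.1261, 0.2497]
tool_rot: [1.209, 1.21, -1.209]
force: [-0.6, 0.3, -0.3]
finger_gap: 0.0851
t 2.7 pos [ 0.5148 -0.1261  0.2497] gap 0.0851 q [-0.24  0.25  0.01  1.33  0.    1.33] F [-0.6  0.3 -0.3]
toolx [-0.001  0.    -1.   ] jaw yaw 0.001
[ 0.516 -0.129  0.095] shift [154.7   1.3   2.9]
```

View pics/w1.png

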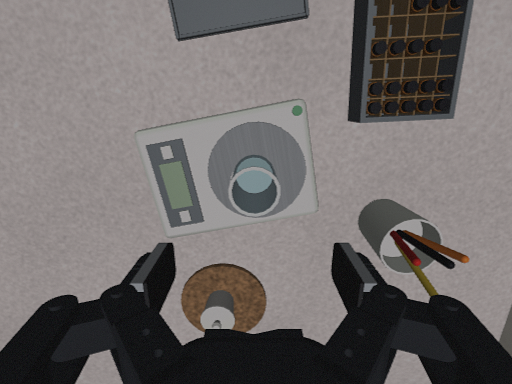

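View pics/t1.png

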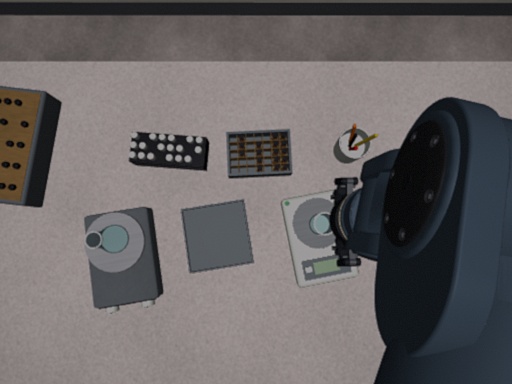

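```bash
python3 - <<'E'
from h import *
grab_frame('wrist')
o=masks('beaker',['wrist']); print(o['wrist']['p'],o['wrist']['xy'],o['wrist']['mask'].sum())
print(fit('beaker',o,(.516,-.129),.055))
o=masks('balance',['wrist']);print(fit('balance',o,(.516,-.129),.0,True,{'wrist':cv2.dilate(sil(camera_model('wrist'),'beaker',.516,-.129,.055,0).astype(np.uint8),np.ones((5,5)))>0}))
cm=camera_model('wrist');p=np.array(r.observe()['position']);print(proj(cm,[p,p-[0,0,.15]]))
E
python3 go.py .516 -.129 .095
```

```text
0.57 [255.1, 184.3] 2534
(array([ 0.51703365, -0.12859745]), [0.021])
(array([ 0.516, -0.129, -0.3  ]), [])
[[251.97348955 259.35299621]
 [252.33045381 183.15949058]]
t 2.95 pos [ 0.5152 -0.1261  0.2501] gap 0.0851 q [-0.24  0.25  0.01  1.33 -0.    1.33] F [ 0.1 -0.4  0.8]
toolx [ 0. -0. -1.] jaw yaw 0.001
[ 0.516 -0.129  0.095] shift [155.1   0.7   2.9]
```

```bash
python3 -m creep '[0.085,0.05,0.0013,0.003,0, 0.085,0.10,0.0013,0.003,0, 0.085,0.13,0.0013,0.003,0, 0.085,0.153,0.0013,0.003,0, 0.085,0.153,0.0013,0.003,0, 0.085,0.153,0.0013,0.003,0]'; python3 go.py .5165 -.129 .097
```

```text
clock: 3.7
position: [0.5172, -0.1299, 0.0977]
tool_rot: [1.209, 1.208, -1.208]
force: [0.0, -0.1, -1.0]
finger_gap: 0.085
t 3.7 pos [ 0.5172 -0.1299  0.0977] gap 0.085 q [-0.25  0.34 -0.26  0.96 -0.    1.32] F [ 0.  -0.1 -1. ]
toolx [ 0.001 -0.    -1.   ] jaw yaw 0.0
[ 0.5165 -0.129   0.097 ] shift [ 0.7 -0.7 -0.9]
```

Close.

```bash
python3 -m creep '[0.07,0,0,0,0, 0.06,0,0,0,0, 0.054,0,0,0,0, 0.048,0,0,0,0, 0.044,0,0,0,0, 0.04,0,0,0,0, 0.04,0,0,0,0, 0.04,0,0,0,0]' 40; python3 go.py
python3 - <<'E'
from h import *
cv2.imwrite('pics/w2.png',grab_frame('wrist')[:,:,::-1])
E
```

```text
clock: 4.7
position: [0.5169, -0.1302, 0.0973]
tool_rot: [1.209, 1.208, -1.209]
force: [-2.0, -1.2, 5.9]
finger_gap: 0.0492
t 4.7 pos [ 0.5169 -0.1302  0.0973] gap 0.0492 q [-0.25  0.34 -0.26  0.96 -0.    1.32] F [-2.  -1.2  5.9]
toolx [ 0.001 -0.    -1.   ] jaw yaw -0.0
```

View pics/w2.png

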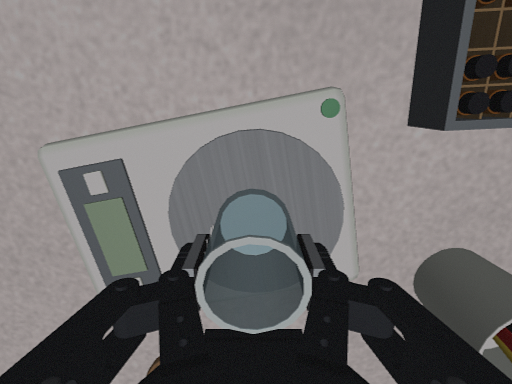

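```bash
python3 -m creep '[0.04,-0.015,0,0,0, 0.04,-0.035,0,0,0, 0.04,-0.06,0,0,0, 0.04,-0.06,0,-0.02,0, 0.04,-0.06,-0.005,-0.05,0, 0.04,-0.06,-0.010,-0.09,0, 0.04,-0.06,-0.017,-0.135,0, 0.04,-0.06,-0.022,-0.18,0, 0.04,-0.06,-0.027,-0.22,0, 0.04,-0.06,-0.027,-0.249,0]'; python3 go.py .49 .119 .05
python3 - <<'E'
from h import *
cv2.imwrite('pics/s3.png',grab_frame('scene')[:,:,::-1])
E
```

```text
clock: 6.0
position: [0.4884, 0.1212, 0.1563]
tool_rot: [1.208, 1.211, -1.209]
force: [0.9, 0.1, -0.6]
finger_gap: 0.0488
t 6.0 pos [0.4884 0.1212 0.1563] gap 0.0488 q [ 0.24  0.25 -0.23  1.09  0.    1.81] F [ 0.9  0.1 -0.6]
toolx [-0.001  0.    -1.   ] jaw yaw 0.002
[0.49  0.119 0.05 ] shift [106.3   1.7   2.3]
```

View pics/s3.png

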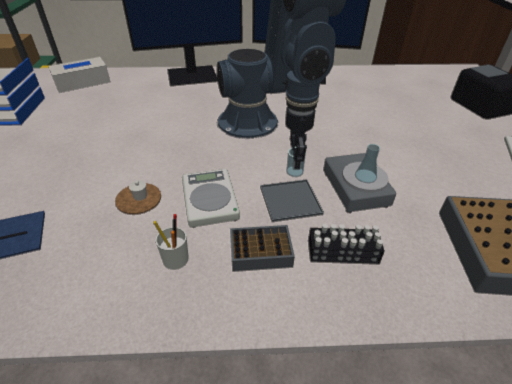

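```bash
python3 -m creep '[0.04,0.03,0.001,0.001,0, 0.04,0.06,0.001,0.001,0, 0.04,0.085,0.001,0.001,0, 0.04,0.098,0.001,0.001,0, 0.04,0.103,0.001,0.001,0, 0.04,0.106,0.001,0.001,0, 0.04,0.106,0.001,0.001,0]'; python3 go.py
```

```text
clock: 6.92
position: [0.491, 0.118, 0.0511]
tool_rot: [1.21, 1.209, -1.209]
force: [-0.3, -0.2, -0.9]
finger_gap: 0.0488
t 6.92 pos [0.491  0.118  0.0511] gap 0.0488 q [ 0.24  0.35 -0.39  0.83 -0.    1.81] F [-0.3 -0.2 -0.9]
toolx [ 0.001  0.    -1.   ] jaw yaw -0.0
```

```bash
python3 -m creep '[0.04,0.001,0,0,0, 0.04,0.002,0,0,0, 0.04,0.003,0,0,0]'; python3 go.py
```

```text
clock: 7.3
position: [0.4908, 0.1179, 0.0478]
tool_rot: [1.209, 1.209, -1.209]
force: [-1.0, -0.1, -1.4]
finger_gap: 0.0489
t 7.3 pos [0.4908 0.1179 0.0478] gap 0.0489 q [ 0.24  0.35 -0.4   0.82 -0.    1.81] F [-1.  -0.1 -1.4]
toolx [ 0. -0. -1.] jaw yaw -0.0
```

```bash
python3 -m creep '[0.04,0.001,0,0,0, 0.04,0.0015,0,0,0, 0.04,0.002,0,0,0]'; python3 go.py
```

```text
clock: 7.68
position: [0.4906, 0.1179, 0.0462]
tool_rot: [1.209, 1.209, -1.209]
force: [-3.7, -1.1, 12.6]
finger_gap: 0.049
t 7.67 pos [0.4906 0.1179 0.0462] gap 0.049 q [ 0.24  0.36 -0.4   0.81 -0.    1.81] F [-3.7 -1.1 12.6]
toolx [ 0. -0. -1.] jaw yaw 0.0
```

```bash
python3 -m creep '[0.05,0,0,0,0, 0.056,0,0,0,0, 0.065,0,0,0,0, 0.085,0,0,0,0, 0.085,0,0,0,0, 0.085,-0.01,0,0,0, 0.085,-0.04,0,0,0, 0.085,-0.09,0,0,0, 0.085,-0.14,0,0,0, 0.085,-0.14,-0.0,0.03,0]'; python3 go.py .464 -.3495 .15 .464 -.3495 .026
```

```text
clock: 8.93
position: [0.493, 0.089, 0.1902]
tool_rot: [1.212, 1.206, -1.201]
force: [0.7, -0.6, 0.2]
finger_gap: 0.085
t 8.93 pos [0.493  0.089  0.1902] gap 0.085 q [ 0.18  0.22 -0.19  1.16  0.    1.75] F [ 0.7 -0.6  0.2]
toolx [ 0.008  0.002 -1.   ] jaw yaw 0.002
[ 0.464  -0.3495  0.15  ] shift [ 39.3 -30.3 438.5]
[ 0.464  -0.3495  0.026 ] shift [163.3 -31.2 438.7]
```

```bash
python3 -m creep '[0.085,0,-0.028,0.438,0, 0.085,0,-0.028,0.438,0, 0.085,0,-0.028,0.438,0, 0.085,0,-0.028,0.438,0, 0.085,0,-0.028,0.438,0, 0.085,0,-0.028,0.438,0, 0.085,0,-0.028,0.438,0, 0.085,0.02,-0.028,0.438,0, 0.085,0.02,-0.028,0.438,0, 0.085,0.02,-0.028,0.438,0]'
python3 - <<'E'
from h import *
for c in ('wrist','top','scene'):
    im=grab_frame(c); cv2.imwrite(f'pics/{c}4.png',im[:,:,::-1])
    for n,z in (('crucible',.01),('cork_mat',0),('beaker',.004),('balance',0)):
        if c=='scene' and n!='beaker': continue
        if n=='balance' and c!='wrist': continue
        o=masks(n,[c])
        if o:
            ig={}
            if n=='cork_mat': ig={c:cv2.dilate(sil(camera_model(c),'crucible',.464,-.35,.01,0).astype(np.uint8),np.ones((9,9)))>0}
            x0={'crucible':(.464,-.35),'cork_mat':(.466,-.355),'beaker':(.49,.118),'balance':(.518,-.127)}[n]
            print(c,n,round(o[c]['p'],2),o[c]['mask'].sum(),*fit(n,o,x0,z,n=='balance',ig))
E
python3 go.py .464 -.3495 .026
```

```text
clock: 10.18
position: [0.4629, -0.3496, 0.1666]
tool_rot: [1.209, 1.209, -1.209]
force: [0.1, -0.5, -0.2]
finger_gap: 0.0848
wrist crucible 0.96 2356 [ 0.46337351 -0.34836854] [0.062]
wrist cork_mat 0.69 9708 [ 0.46808789 -0.3559925 ] [0.06]
wrist balance 0.88 7360 [ 0.52145095 -0.12137404  0.18519072] [0.015]
top crucible 0.8 468 [ 0.46273303 -0.34711778] [0.056]
top cork_mat 0.82 2028 [ 0.46750432 -0.35482527] [0.109]
top beaker 0.9 400 [0.49022705 0.1230061 ] [0.128]
scene beaker 0.59 374 [0.49220276 0.11454907] [0.225]
t 10.72 pos [ 0.4627 -0.35    0.1658] gap 0.0854 q [-0.65  0.37 -0.03  1.17 -0.    0.92] F [0.9 0.  0.5]
toolx [-0. -0. -1.] jaw yaw 0.0
[ 0.464  -0.3495  0.026 ] shift [139.8   1.3  -0.5]
```

View pics/wrist4.png

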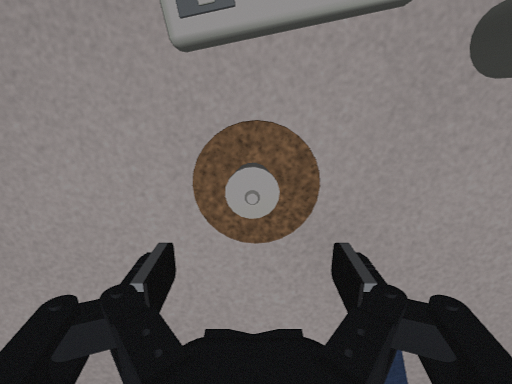

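View pics/top4.png

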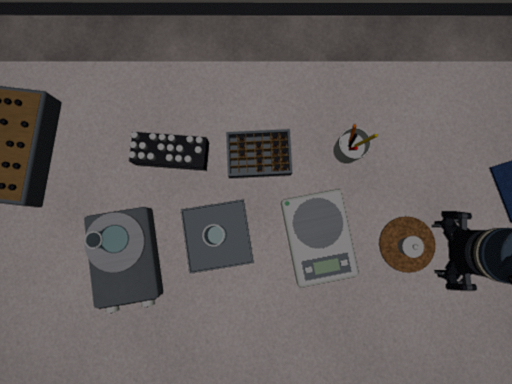

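```bash
python3 -m creep '[0.085,0.045,0.0005,-0.001,0, 0.085,0.09,0.0005,-0.001,0, 0.085,0.12,0.0005,-0.001,0, 0.085,0.134,0.0005,-0.001,0, 0.085,0.138,0.0005,-0.001,0, 0.085,0.138,0.0005,-0.001,0]'; python3 go.py
python3 - <<'E'
from h import *
from scipy.optimize import least_squares
im=cv2.imread('pics/top4.png'); g=cv2.resize(im,None,fx=4,fy=4,interpolation=cv2.INTER_CUBIC)
g=cv2.convertScaleAbs(g,alpha=1.8)
cm=camera_model('top')
def edge(x,y,z,rad,rng,n=90):
    gr=cv2.GaussianBlur(cv2.cvtColor(im,cv2.COLOR_BGR2GRAY).astype(np.float32),(0,0),.8)
    pts=[]
    for a in np.linspace(0,2*np.pi,n,endpoint=False):
        rr=np.arange(rad-rng,rad+rng,.0003)
        q=proj(cm,np.c_[x+rr*np.cos(a),y+rr*np.sin(a),0*rr+z]).astype(np.float32)
        v=cv2.remap(gr,q[:,0].reshape(1,-1),q[:,1].reshape(1,-1),cv2.INTER_CUBIC)[0]
        d=np.abs(np.gradient(v)); i=d.argmax()
        pts.append((x+rr[i]*np.cos(a),y+rr[i]*np.sin(a)))
    pts=np.array(pts)
    f=lambda p: np.hypot(pts[:,0]-p[0],pts[:,1]-p[1])-p[2]
    s=least_squares(f,[x,y,rad],loss='soft_l1',f_scale=.001); return s.x, np.median(abs(s.fun))
print('pan',edge(.518,-.126,.055,.06,.008)); print('plate',edge(.476,.341,.088,.0675,.009)); print('mat',edge(.467,-.355,.01,.07,.008))
E
```

```text
clock: 11.48
position: [0.4637, -0.3495, 0.0285]
tool_rot: [1.209, 1.208, -1.209]
force: [-1.2, -0.6, 0.0]
finger_gap: 0.0848
t 11.47 pos [ 0.4637 -0.3495  0.0285] gap 0.0848 q [-0.65  0.48 -0.24  0.85 -0.    0.93] F [-1.2 -0.6  0. ]
toolx [ 0.001 -0.001 -1.   ] jaw yaw -0.0
pan (array([ 0.51960413, -0.12497373,  0.05963086]), np.float64(0.0007137130054000636))
plate (array([0.47757658, 0.3410541 , 0.06698994]), np.float64(0.0008603982981752953))
mat (array([ 0.46735929, -0.35389907,  0.07010878]), np.float64(0.0005536099397903185))
```

```bash
python3 -m creep '[0.07,0,0,0,0, 0.06,0,0,0,0, 0.054,0,0,0,0, 0.048,0,0,0,0, 0.044,0,0,0,0, 0.04,0,0,0,0, 0.04,0,0,0,0, 0.04,0,0,0,0]' 40; python3 go.py
```

```text
clock: 12.48
position: [0.4633, -0.3492, 0.0284]
tool_rot: [1.209, 1.208, -1.209]
force: [-2.1, 1.3, 5.7]
finger_gap: 0.0485
t 12.47 pos [ 0.4633 -0.3492  0.0284] gap 0.0485 q [-0.65  0.48 -0.24  0.85 -0.    0.92] F [-2.1  1.3  5.7]
toolx [ 0.    -0.001 -1.   ] jaw yaw 0.0
```

```bash
python3 -m creep '[0.04,-0.005,0,0,0, 0.04,-0.015,0,0,0, 0.04,-0.035,0,0,0, 0.04,-0.06,0,0,0, 0.04,-0.08,0,0,0, 0.04,-0.08,0,0,0]'
python3 - <<'E'
from h import *
im=grab_frame('wrist'); cv2.imwrite('pics/w5.png',im[:,:,::-1])
E
python3 go.py .5195 -.125 .108
```

```text
clock: 13.22
position: [0.4641, -0.3498, 0.1096]
tool_rot: [1.209, 1.206, -1.208]
force: [-0.1, 0.6, -1.6]
finger_gap: 0.0486
t 13.28 pos [ 0.4635 -0.3494  0.1083] gap 0.0484 q [-0.65  0.41 -0.13  1.03 -0.    0.93] F [0.6 0.1 0.2]
toolx [ 0.001 -0.001 -1.   ] jaw yaw -0.0
[ 0.5195 -0.125   0.108 ] shift [ 2.000e-01  5.600e+01 -2.244e+02]
```

View pics/w5.png

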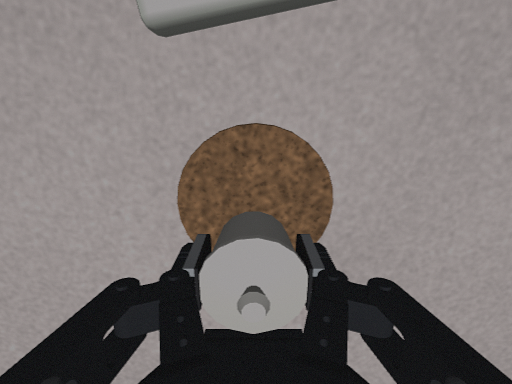

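```bash
python3 -m creep '[0.04,-0.01,0.005,-0.02,0, 0.04,-0.01,0.013,-0.05,0, 0.04,-0.01,0.024,-0.095,0, 0.04,-0.01,0.035,-0.14,0, 0.04,-0.01,0.046,-0.185,0, 0.04,-0.01,0.053,-0.212,0, 0.04,-0.01,0.056,-0.224,0, 0.04,-0.01,0.056,-0.224,0, 0.04,-0.01,0.056,-0.224,0]'; python3 go.py .5195 -.125 .077
```

```text
clock: 14.4
position: [0.5189, -0.1258, 0.1176]
tool_rot: [1.209, 1.209, -1.21]
force: [0.6, 0.1, -1.4]
finger_gap: 0.0484
t 14.4 pos [ 0.5189 -0.1258  0.1176] gap 0.0484 q [-0.24  0.33 -0.23  1.02 -0.    1.33] F [ 0.6  0.1 -1.4]
toolx [-0. -0. -1.] jaw yaw -0.001
[ 0.5195 -0.125   0.077 ] shift [40.6  0.6 -0.8]
```

```bash
python3 -m creep '[0.04,0.02,0.0005,-0.001,0, 0.04,0.034,0.0005,-0.001,0, 0.04,0.039,0.0005,-0.001,0, 0.04,0.042,0.0005,-0.001,0, 0.04,0.043,0.0005,-0.001,0, 0.04,0.044,0.0005,-0.001,0, 0.04,0.0445,0.0005,-0.001,0]'; python3 go.py
```

```text
clock: 15.28
position: [0.5199, -0.1241, 0.0734]
tool_rot: [1.209, 1.209, -1.209]
force: [-0.4, 0.0, 3.3]
finger_gap: 0.0485
t 15.28 pos [ 0.5199 -0.1241  0.0734] gap 0.0485 q [-0.23  0.37 -0.29  0.91 -0.    1.34] F [-0.4  0.   3.3]
toolx [ 0. -0. -1.] jaw yaw 0.0
```

```bash
python3 -m creep '[0.04,0.0005,0,0,0, 0.04,0.0005,0,0,0, 0.05,0.0005,0,0,0, 0.056,0.0005,0,0,0, 0.065,0,0,0,0, 0.085,0,0,0,0, 0.085,0,0,0,0, 0.085,-0.02,0,0,0, 0.085,-0.06,0,0,0, 0.085,-0.12,0,0,0]'; python3 go.py .483 .340 .25
```

```text
clock: 16.52
position: [0.5187, -0.1238, 0.1931]
tool_rot: [1.208, 1.212, -1.211]
force: [2.5, -0.1, 0.3]
finger_gap: 0.085
t 16.52 pos [ 0.5187 -0.1238  0.1931] gap 0.085 q [-0.23  0.28 -0.1   1.2  -0.    1.34] F [ 2.5 -0.1  0.3]
toolx [-0.003  0.001 -1.   ] jaw yaw 0.0
[0.483 0.34  0.25 ] shift [ -56.4  -35.9 -463.9]
```

```bash
python3 -m creep '[0.085,-0.06,0,0,0, 0.085,-0.06,-0.037,-0.05,0, 0.085,-0.06,-0.037,-0.11,0, 0.085,-0.06,-0.037,-0.17,0, 0.085,-0.06,-0.037,-0.23,0, 0.085,-0.06,-0.037,-0.29,0, 0.085,-0.06,-0.037,-0.35,0, 0.085,-0.06,-0.037,-0.41,0, 0.085,-0.06,-0.037,-0.464,0, 0.085,-0.06,-0.037,-0.464,0]'
python3 - <<'E'
from h import *
for c in ('wrist','top','scene'):
    im=grab_frame(c); cv2.imwrite(f'pics/{c}6.png',im[:,:,::-1])
    for n,z,x0 in (('flask',.088,(.483,.34)),('crucible',.055,(.52,-.125)),('beaker',.004,(.49,.118))):
        o=masks(n,[c])
        if o: print(c,n,round(o[c]['p'],2),o[c]['mask'].sum(),*fit(n,o,x0,z))
E
python3 go.py .483 .340 .25
```

```text
clock: 17.77
position: [0.4822, 0.3433, 0.2522]
tool_rot: [1.206, 1.212, -1.207]
force: [-0.1, 0.0, -0.0]
finger_gap: 0.0851
wrist flask 0.59 3822 [0.48500371 0.337001  ] [0.042]
wrist beaker 0.64 1352 [0.49131866 0.11562497] [0.36]
top flask 0.85 962 [0.4849388  0.34095838] [0.036]
top crucible 0.69 393 [ 0.51860657 -0.12330139] [0.15]
top beaker 0.67 434 [0.49033078 0.12066985] [0.046]
scene flask 0.84 632 [0.48340637 0.33721112] [0.066]
scene crucible 0.51 304 [ 0.52254486 -0.12795227] [0.178]
scene beaker 0.9 391 [0.49151412 0.11707657] [0.176]
t 18.38 pos [0.4829 0.3395 0.2534] gap 0.085 q [ 0.61  0.35  0.17  1.39 -0.    2.18] F [ 0.3 -0.7 -0.1]
toolx [ 0.  0. -1.] jaw yaw -0.001
[0.483 0.34  0.25 ] shift [ 3.4  0.1 -0.5]
```

View pics/wrist6.png

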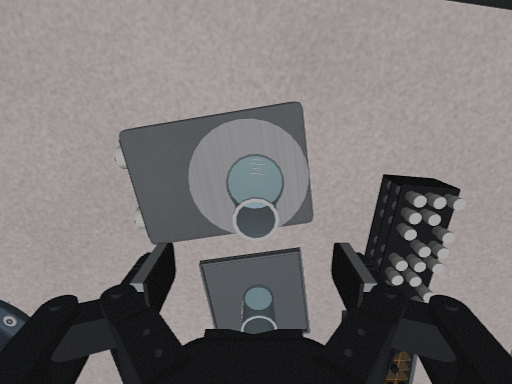

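View pics/scene6.png

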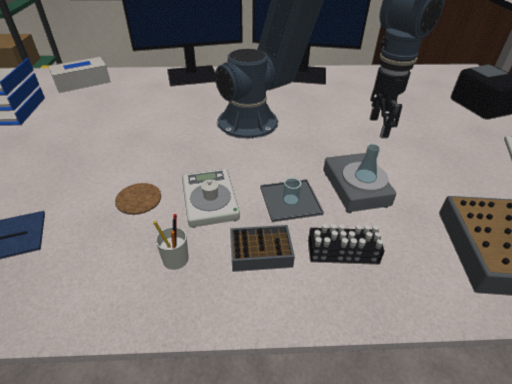

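```bash
python3 -m creep '[0.085,0.03,0.001,0.001,0, 0.085,0.055,0.001,0.001,0, 0.085,0.075,0.001,0.001,0, 0.085,0.083,0.001,0.001,0, 0.085,0.083,0.001,0.001,0, 0.085,0.083,0.001,0.001,0]'
python3 - <<'E'
from h import *
im=grab_frame('wrist'); cv2.imwrite('pics/w7.png',im[:,:,::-1])
E
python3 go.py .4845 .3385 .170
```

```text
clock: 19.12
position: [0.4841, 0.3392, 0.1711]
tool_rot: [1.21, 1.209, -1.208]
force: [0.9, -0.1, -0.0]
finger_gap: 0.0847
t 19.18 pos [0.4841 0.3392 0.1711] gap 0.0849 q [ 0.61  0.38  0.    1.19 -0.    2.18] F [-0.4  0.4  0.4]
toolx [ 0.001  0.001 -1.   ] jaw yaw -0.0
[0.4845 0.3385 0.17  ] shift [1.1 0.4 0.7]
```

View pics/w7.png

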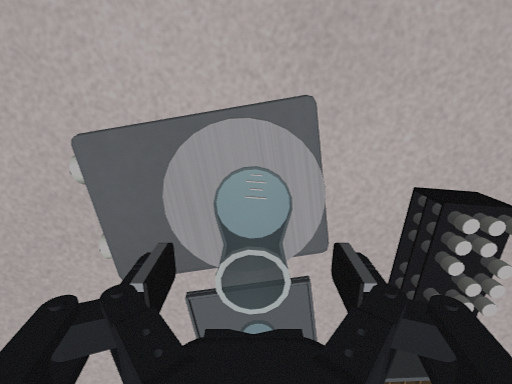

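```bash
python3 -m creep '[0.065,0,0,0,0, 0.05,0,0,0,0, 0.044,0,0,0,0, 0.038,0,0,0,0, 0.034,0,0,0,0, 0.03,0,0,0,0, 0.025,0,0,0,0, 0.025,0,0,0,0, 0.025,0,0,0,0]' 40
python3 - <<'E'
from h import *
im=grab_frame('wrist'); cv2.imwrite('pics/w8.png',im[:,:,::-1])
E
python3 go.py
```

```text
clock: 20.3
position: [0.4838, 0.339, 0.1703]
tool_rot: [1.209, 1.209, -1.209]
force: [0.9, 0.5, 2.8]
finger_gap: 0.0332
t 20.35 pos [0.4838 0.339  0.1703] gap 0.0332 q [ 0.61  0.38  0.    1.19 -0.    2.18] F [ 0.4 -0.1  3.4]
toolx [ 0.  0. -1.] jaw yaw -0.0
```

View pics/w8.png

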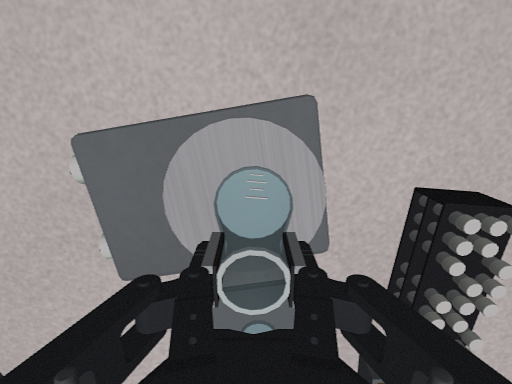

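```bash
python3 -m creep '[0.025,-0.008,0,0,0, 0.025,-0.025,0,0,0, 0.025,-0.045,0,0,0, 0.025,-0.06,0,0.005,0, 0.025,-0.065,0,0.025,0, 0.025,-0.065,-0.002,0.06,0, 0.025,-0.065,-0.005,0.105,0, 0.025,-0.065,-0.008,0.15,0, 0.025,-0.065,-0.01,0.195,0, 0.025,-0.065,-0.012,0.24,0]'; python3 go.py .467 -.3545 .23
```

```text
clock: 21.6
position: [0.4706, 0.0964, 0.2348]
tool_rot: [1.209, 1.209, -1.21]
force: [0.2, 0.2, -0.6]
finger_gap: 0.0331
t 21.6 pos [0.4706 0.0964 0.2348] gap 0.0331 q [ 0.2   0.17 -0.13  1.27 -0.    1.77] F [ 0.2  0.2 -0.6]
toolx [-0.001 -0.001 -1.   ] jaw yaw -0.0
[ 0.467  -0.3545  0.23  ] shift [  5.1  -3.4 450.9]
```

```bash
python3 -m creep '[0.025,0,-0.001,0.045,0, 0.025,0,-0.002,0.09,0, 0.025,0,-0.003,0.135,0, 0.025,0,-0.004,0.18,0, 0.025,0,-0.005,0.225,0, 0.025,0,-0.005,0.27,0, 0.025,0,-0.005,0.315,0, 0.025,0,-0.005,0.36,0, 0.025,0,-0.005,0.40,0, 0.025,0,-0.005,0.43,0]'; python3 go.py .467 -.3545 .23
```

```text
clock: 22.85
position: [0.4649, -0.3331, 0.2347]
tool_rot: [1.21, 1.21, -1.211]
force: [-0.4, -0.5, -1.1]
finger_gap: 0.0329
t 22.85 pos [ 0.4649 -0.3331  0.2347] gap 0.0329 q [-0.62  0.32  0.08  1.33 -0.    0.95] F [-0.4 -0.5 -1.1]
toolx [-0.001  0.    -1.   ] jaw yaw -0.002
[ 0.467  -0.3545  0.23  ] shift [ 4.7  2.1 21.4]
```

```bash
python3 -m creep '[0.025,0.01,0.001,0.015,0, 0.025,0.035,0.001,0.021,0, 0.025,0.07,0.001,0.021,0, 0.025,0.1,0.001,0.021,0, 0.025,0.12,0.001,0.021,0, 0.025,0.13,0.001,0.021,0, 0.025,0.13,0.001,0.021,0, 0.025,0.13,0.001,0.021,0]'; python3 go.py .467 -.3545 .092
```

```text
clock: 23.85
position: [0.468, -0.3523, 0.106]
tool_rot: [1.209, 1.208, -1.209]
force: [1.2, 0.7, -1.1]
finger_gap: 0.0328
t 23.85 pos [ 0.468  -0.3523  0.106 ] gap 0.0328 q [-0.65  0.42 -0.12  1.03 -0.    0.93] F [ 1.2  0.7 -1.1]
toolx [ 0.001 -0.001 -1.   ] jaw yaw 0.0
[ 0.467  -0.3545  0.092 ] shift [14.  -1.   2.2]
```

```bash
python3 -m creep '[0.025,0.006,0,0.002,0, 0.025,0.010,0,0.002,0, 0.025,0.012,0,0.002,0, 0.025,0.013,0,0.002,0, 0.025,0.014,0,0.002,0]'; python3 go.py
```

```text
clock: 24.48
position: [0.4676, -0.354, 0.0923]
tool_rot: [1.209, 1.209, -1.209]
force: [-4.9, 3.1, 16.9]
finger_gap: 0.0329
t 24.48 pos [ 0.4676 -0.354   0.0923] gap 0.0329 q [-0.65  0.43 -0.14  1.   -0.    0.92] F [-4.9  3.1 16.9]
toolx [ 0. -0. -1.] jaw yaw 0.0
```

```bash
python3 -m creep '[0.033,0,0,0,0, 0.037,0,0,0,0, 0.042,0,0,0,0, 0.055,0,0,0,0, 0.085,0,0,0,0, 0.085,0,0,0,0, 0.085,0,0,0,0, 0.085,-0.02,0,0,0, 0.085,-0.06,0,0,0, 0.085,-0.11,0,0,0]'; python3 go.py .491 .118 .2
```

```text
clock: 25.72
position: [0.4672, -0.3537, 0.2016]
tool_rot: [1.209, 1.211, -1.21]
force: [1.4, -0.3, -0.3]
finger_gap: 0.085
t 25.73 pos [ 0.4672 -0.3537  0.2016] gap 0.085 q [-0.65  0.36  0.05  1.26 -0.    0.92] F [ 1.4 -0.3 -0.3]
toolx [-0.002  0.001 -1.   ] jaw yaw -0.0
[0.491 0.118 0.2  ] shift [   2.1   23.8 -471.7]
```

```bash
python3 -m creep '[0.085,-0.01,0,0,0, 0.085,-0.01,0.003,-0.06,0, 0.085,-0.01,0.006,-0.12,0, 0.085,-0.01,0.01,-0.18,0, 0.085,-0.01,0.013,-0.24,0, 0.085,-0.01,0.016,-0.30,0, 0.085,-0.01,0.02,-0.36,0, 0.085,-0.01,0.024,-0.42,0, 0.085,-0.01,0.024,-0.472,0, 0.085,-0.01,0.024,-0.472,0]'
python3 - <<'E'
from h import *
for c in ('wrist','top','scene'):
    im=grab_frame(c); cv2.imwrite(f'pics/{c}9.png',im[:,:,::-1])
    for n,z,x0 in (('flask',.01,(.467,-.354)),('crucible',.055,(.52,-.125)),('beaker',.004,(.49,.118))):
        o=masks(n,[c])
        if o: print(c,n,round(o[c]['p'],2),o[c]['mask'].sum(),*fit(n,o,x0,z))
E
python3 go.py .491 .118 .047
```

```text
clock: 26.98
position: [0.4912, 0.121, 0.2103]
tool_rot: [1.205, 1.212, -1.206]
force: [-0.5, -0.0, -0.0]
finger_gap: 0.0851
wrist flask 0.25 14435 [ 0.467 -0.354] [1.0]
wrist crucible 0.42 10071 [ 0.56  -0.205] [1.0]
wrist beaker 0.83 2306 [0.49220798 0.11563414] [0.016]
top flask 0.85 750 [ 0.46921411 -0.35165425] [0.085]
top crucible 0.69 359 [ 0.52000821 -0.1255247 ] [0.245]
top beaker 0.55 157 [0.49442871 0.09733472] [1.739]
scene flask 0.8 565 [ 0.46712639 -0.35494225] [0.092]
scene crucible 0.87 304 [ 0.5227243  -0.12784851] [0.174]
scene beaker 0.67 433 [0.49291351 0.1174342 ] [0.069]
t 27.57 pos [0.4918 0.1175 0.2112] gap 0.0851 q [ 0.23  0.22 -0.13  1.22 -0.    1.81] F [ 0.1  0.1 -0.7]
toolx [ 0. -0. -1.] jaw yaw -0.001
[0.491 0.118 0.047] shift [164.2  -0.8  -0.5]
```

View pics/wrist9.png

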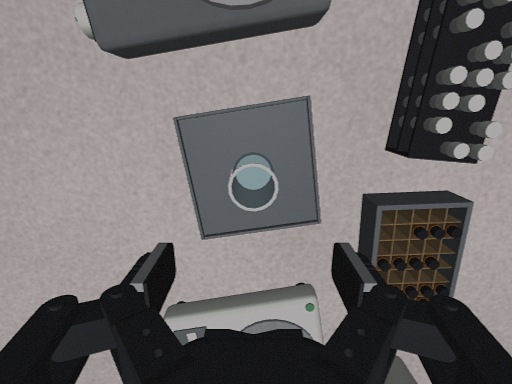

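View pics/scene9.png

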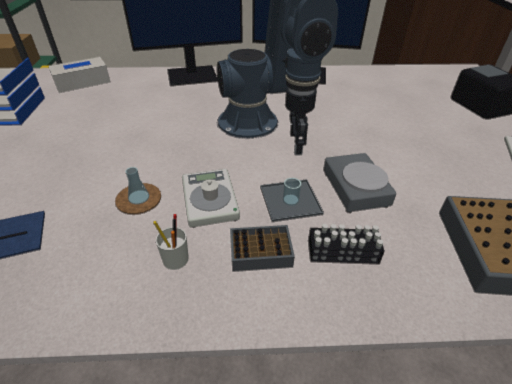

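```bash
python3 -m creep '[0.085,0.04,0,0.001,0, 0.085,0.08,0,0.001,0, 0.085,0.12,0,0.001,0, 0.085,0.15,0,0.001,0, 0.085,0.163,0,0.001,0, 0.085,0.163,0,0.001,0, 0.085,0.163,0,0.001,0]'; python3 go.py
```

```text
clock: 28.45
position: [0.4925, 0.1171, 0.0493]
tool_rot: [1.21, 1.208, -1.208]
force: [-0.6, 0.1, 0.9]
finger_gap: 0.0853
t 28.45 pos [0.4925 0.1171 0.0493] gap 0.0853 q [ 0.23  0.35 -0.39  0.82 -0.    1.8 ] F [-0.6  0.1  0.9]
toolx [ 0.002  0.    -1.   ] jaw yaw -0.0
```

```bash
python3 -m creep '[0.07,0,0,0,0, 0.06,0,0,0,0, 0.054,0,0,0,0, 0.048,0,0,0,0, 0.044,0,0,0,0, 0.04,0,0,0,0, 0.04,0,0,0,0, 0.04,0,0,0,0]' 40; python3 go.py .4775 .341 .175
```

```text
clock: 29.45
position: [0.4919, 0.117, 0.0487]
tool_rot: [1.209, 1.209, -1.209]
force: [-0.8, -0.1, 5.2]
finger_gap: 0.0489
t 29.45 pos [0.4919 0.117  0.0487] gap 0.0489 q [ 0.23  0.35 -0.4   0.82 -0.    1.8 ] F [-0.8 -0.1  5.2]
toolx [ 0.001  0.    -1.   ] jaw yaw -0.0
[0.4775 0.341  0.175 ] shift [-126.3  -14.3 -224.1]
```

```bash
python3 -m creep '[0.04,-0.01,0,0,0, 0.04,-0.035,0,0,0, 0.04,-0.07,0,0,0, 0.04,-0.105,0,0,0, 0.04,-0.125,0,-0.015,0, 0.04,-0.125,-0.003,-0.05,0, 0.04,-0.125,-0.007,-0.095,0, 0.04,-0.125,-0.011,-0.14,0, 0.04,-0.125,-0.0145,-0.185,0, 0.04,-0.125,-0.0145,-0.212,0]'; python3 go.py .4775 .341 .136
```

```text
clock: 30.7
position: [0.4767, 0.3309, 0.1736]
tool_rot: [1.208, 1.21, -1.208]
force: [0.6, -0.6, -1.0]
finger_gap: 0.0495
t 30.7 pos [0.4767 0.3309 0.1736] gap 0.0495 q [ 0.61  0.36 -0.02  1.19  0.    2.18] F [ 0.6 -0.6 -1. ]
toolx [ 0.  0. -1.] jaw yaw 0.002
[0.4775 0.341  0.136 ] shift [ 37.6   0.8 -10. ]
```

```bash
python3 -m creep '[0.04,0,0,-0.012,0, 0.04,0,0,-0.012,0, 0.04,0,0,-0.012,0]'; python3 go.py .4775 .341 .136
```

```text
clock: 31.08
position: [0.4772, 0.3399, 0.1732]
tool_rot: [1.209, 1.209, -1.21]
force: [0.2, -0.5, -0.4]
finger_gap: 0.0494
t 31.07 pos [0.4772 0.3399 0.1732] gap 0.0494 q [ 0.62  0.37 -0.01  1.19 -0.    2.19] F [ 0.2 -0.5 -0.4]
toolx [-0.    -0.001 -1.   ] jaw yaw -0.001
[0.4775 0.341  0.136 ] shift [37.2  0.3 -1.2]
```

```bash
python3 -m creep '[0.04,0.02,0,-0.001,0, 0.04,0.032,0,-0.001,0, 0.04,0.036,0,-0.001,0, 0.04,0.038,0,-0.001,0, 0.04,0.0395,0,-0.001,0, 0.04,0.0405,0,-0.001,0, 0.04,0.041,0,-0.001,0]'; python3 go.py
```

```text
clock: 31.95
position: [0.4773, 0.342, 0.1327]
tool_rot: [1.21, 1.209, -1.209]
force: [-2.2, -2.0, 6.8]
finger_gap: 0.0492
t 31.95 pos [0.4773 0.342  0.1327] gap 0.0492 q [ 0.62  0.4  -0.07  1.1  -0.    2.19] F [-2.2 -2.   6.8]
toolx [ 0.001  0.    -1.   ] jaw yaw 0.0
```

Contact; release and retreat up.

```bash
python3 -m creep '[0.04,0.0003,0,0,0, 0.05,0.0003,0,0,0, 0.056,0,0,0,0, 0.065,0,0,0,0, 0.085,0,0,0,0, 0.085,0,0,0,0, 0.085,-0.015,0,0,0, 0.085,-0.05,0,0,0, 0.085,-0.10,0,0,0, 0.085,-0.14,0,0,0]'; python3 -m creep '[0.085,0,0,0.0,0, 0.085,0,-0.05,0.0,0, 0.085,0,-0.10,0.0,0, 0.085,0,-0.14,0,0, 0.085,0,-0.14,0,0, 0.085,0,-0.14,0,0]'
python3 - <<'E'
from h import *
for c in ('wrist','top','scene'):
    im=grab_frame(c); cv2.imwrite(f'pics/{c}10.png',im[:,:,::-1])
    for n,z,x0 in (('flask',.01,(.467,-.354)),('crucible',.055,(.52,-.125)),('beaker',.088,(.4775,.341))):
        if c=='wrist' and n!='beaker': continue
        o=masks(n,[c])
        if o: print(c,n,round(o[c]['p'],2),o[c]['mask'].sum(),*fit(n,o,x0,z))
E
python3 go.py
```

```text
clock: 33.2
position: [0.4773, 0.342, 0.2753]
tool_rot: [1.211, 1.209, -1.207]
force: [0.2, 0.4, -1.2]
finger_gap: 0.0848
clock: 33.95
position: [0.3374, 0.3421, 0.2723]
tool_rot: [1.209, 1.209, -1.208]
force: [0.1, 0.4, -0.7]
finger_gap: 0.0851
wrist beaker 0.55 3695 [0.47906432 0.3453691 ] [0.017]
top flask 0.85 777 [ 0.46746709 -0.35257168] [0.05]
top crucible 0.9 384 [ 0.51979205 -0.12563499] [0.172]
top beaker 0.84 736 [0.47692322 0.34507135] [0.09]
scene flask 0.72 567 [ 0.46716243 -0.35427176] [0.092]
scene crucible 0.85 343 [ 0.52389648 -0.12583984] [0.087]
scene beaker 0.85 461 [0.47503021 0.34468591] [0.132]
t 34.45 pos [0.3374 0.3419 0.272 ] gap 0.0853 q [ 0.79  0.15 -0.05  1.36 -0.    2.36] F [-0.1  0.4  0.3]
toolx [-0. -0. -1.] jaw yaw -0.0
```

View pics/top10.png

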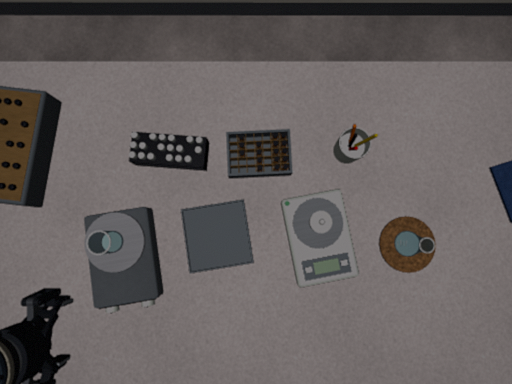

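View pics/scene10.png

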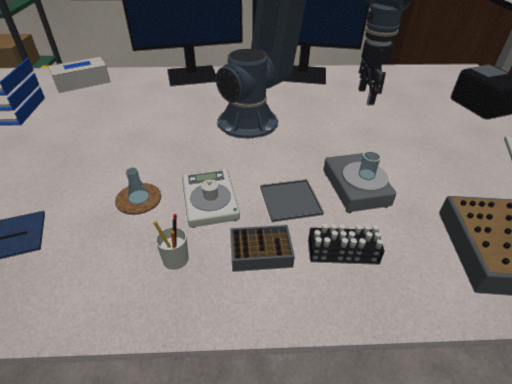

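```bash
python3 -c "
from plant import r
print(r.close_job())"
```

```text
the job is handed in; nothing more can be done
None
```

The weighing round has moved on one step. The beaker is on the hotplate, the flask on the cork mat and the crucible on the balance pan. I parked the beaker in the tray on the way, and the tray is empty again. I handed the job in at about 34.5 s of the 112 s allowed; it reported no verdict.

I set each vessel down until the wrist force showed contact, then opened the fingers slowly and lifted the gripper clear. Last camera checks, against the place centres I measured:

| Vessel | Place | Distance from the middle |
|---|---|---|
| Beaker | Hotplate | about 4–5 mm |
| Flask | Cork mat | about 1–2 mm |
| Crucible | Balance pan | about 1–5 mm |

- **Camera agreement:** the cameras disagreed by about 2–4 mm on each vessel. The weakest outline match was the crucible in the top view, at 17 % mismatch.
- **Upright and clear:** in the final pictures all three vessels stand upright and the gripper is well clear of everything.
- **Bystanders:** the vial tray, tube rack and pen pot show at the same places as in the first pictures. I judged that by eye and did not measure it.

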